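# Rack clutch fork shafts chamfered end down, by feel in the bush

## Robot

A 6-joint arm with a two-finger parallel gripper is mounted at the origin on a cart in front of the work surface, level with it; the furniture and walls round the work are solid. World frame = base frame: x ahead of the robot, y to its left, z up, the work surface at z = 0. Lengths are in m, angles in rad, forces in N, time in s.
With the tool pointing down it reaches from about 0.35 to 0.925 m from the base axis. Payload 6.4 kg.
Tool frame: the origin (TCP) lies midway between the tips of the shut fingers; the grasp point (between the pads) lies 19 mm behind it; z points along the fingers, y is the line along which they close (so a half turn about z gives the same grasp; the last joint's range is limited). The gripper opens to 85 mm and grips with 20 to 120 N. Pads are 22 mm wide; open, the fingers measure 114 mm over their backs; the gripper's body (76 mm by 85 mm) begins 54 mm behind the grasp point. The pads swing forward as they close: fully open they stand 13 mm farther back than shut.
Start: joints at [1.044, 0.245, 1.558, -0, 1.339, -0.174], TCP at [0.225, 0.61, 0.231] pointing down, gripper open.
Joint ranges: [-3.13, 3.13], [-1.02, 2.26], [0.13, 2.54], [-0.95, 4.09], [0.21, 2.88], [-2.74, 2.74]. Speed limits (rad/s): [2.57, 2.57, 3.14, 3.14, 3.14, 3.14].

## Interface

Orientations are given as a unit quaternion [w, x, y, z].
In Python, from plant import env, get_image, order gives the robot as it stands. The module is installed in compiled form; this text tells all that it offers.
- The arm moves only by the shell command python3 -m inch 'ROWS'. ROWS is JSON, a list of rows, each a list of 7 numbers: the closure in counts, from 0 (fully open) to 255 (shut), then the shift along the tool's x, y, z in m, then the turn, a rotation vector about the tool's x, y, z in rad. A call has 1 to 8 rows; each row shifts and turns the commanded pose from where the row before left it, along the tool's axes as they then stand; what a row does not reach is not made up. A row lasts 1/12 s, in which the tool goes at most 41.7 mm and 7.16 degrees, less where a joint would pass 70% of its speed; a pose out of reach is approached as far as the arm can. A call is refused whole if a number of a shift passes 0.0417 or a number of a turn 0.125, either way. A call with a gripper value outside its range is refused whole. The fingers move at their own pace and stop on an object; the grip force is fixed at half the most. Time passes only in rows, so rows that do not move let the fingers close. It gives the time, the measured TCP pose, the force, the opening and the grip force at its end, in the units of the state.
- env.state(): the state, without advancing time (a new reading comes with each control period).
- get_image(name): name is "scene" or "top" or "wrist"; returns a dict with "pixels" (384x512x3 uint8, red, green, blue), "depth" (384x512 float32, m along the optical axis (not along the pixel's ray), 0 where there is no reading), "intrinsics" (3x3 intrinsics, pixels), "k1" (the pictures are not rectified: a ray, as slopes to the right and down, at radius r is drawn at 1 + k1 r^2 times it, then the intrinsics apply), "R" (3x3) and "t" (3): a world point X has camera coordinates R X + t; the wrist camera has in their place "T_tool_cam" (4x4, takes a point from camera to tool coordinates, whose origin is the TCP and whose axes are the flange's). Camera axes: x right, y down, z forward; pixel columns grow to the right and rows downward; lengths in m; the calibration is good to about 2 mm. A picture is of the moment at which its call begins: read the wrist's pose just before it.
- order.finish_job(): hands the job in; it is judged then, once.
The state is a dict: "time_s": time; "qpos": joint angles; "qvel": joint speeds; "effort": joint torques, N m; "ee_pos": TCP position; "eef_rot": TCP orientation; "force": force on the tool from outside, world axes, zero at the start; "torque": the same for the moment, N m; "width": finger opening in m; "gripper_force": force on a finger pad.
Only numpy, scipy, OpenCV 4.12 (cv2) and the standard library are available. Lean on these libraries where they do the work, as an engineer would, in place of code of your own. Each camera call takes 0.05 s, during which the arm holds its last target. There are 200 camera calls.

## Task

Rack the two loose clutch fork shafts in the two empty bays of the sloping blue rack, both the same way round as the one already there: chamfered end down, fully home in the bronze bush, lying in the vees. Feel for it in the bush: the chamfered end goes in, the square end stops short on its face, and then the shaft has to be lifted out and turned end for end. Ease them in, do not force or drop them, and leave the grease tin and the release bearing standing where they are.

Things in the scene. Friction and masses are not known exactly. Their poses are not given: they have to be found in the camera images.
- shaft_a_centre (a point): The centre (half-way along, on the axis) of a loose steel clutch fork shaft; grip it here, on the square seat. It starts lying on a flat of the seat, axis level, centre 13 mm above the bench, turned any way. x runs along the shaft, but its sense does not tell which end is chamfered: that differs between the shafts and is to be felt. z: up at the start, square to a flat.
- shaft_b_centre (a point): The centre (half-way along, on the axis) of a loose steel clutch fork shaft; grip it here, on the square seat. It starts lying on a flat of the seat, axis level, centre 13 mm above the bench, turned any way. x runs along the shaft, but its sense does not tell which end is chamfered: that differs between the shafts and is to be felt. z: up at the start, square to a flat.
- shaft_a: Shaft, about 0.5 kg, 140 mm long, round, 24 mm diameter, with a square fork seat 26 x 26 mm, 44 mm long, at mid-length and a dark ring groove at each side of it. One end is chamfered: a cone 11 mm long from 24 down to 12 mm diameter. The other is square, full 24 mm. Origin 13 mm below the centre, on the flat it first lies on.
- shaft_b: The other shaft, of the same make and size; origin likewise 13 mm below its centre.
- rack: Fixed sloping rack of blue steel bar, 250 mm wide, 160 mm deep, 140 mm high at the back; the low toe bar with three bronze bushes faces the robot (give or take 0.4 rad). Origin on the bench, 93 mm under the middle bay's home point; x to the high back, y left, z up. Three bays 85 mm apart; the left one holds a shaft that is fixed there.
- bay_mid: Middle, empty bay. Origin: centre of a shaft that is fully home in it. x: up the slope along the bay's axis, 35 degrees above level; y: level, to the rack's left; z: square to the slope, up. Chamfered end down, a shaft comes to rest with its centre at the origin; square end down, it stops on the bush 8 mm higher up the slope (x = +8 mm).
- bay_right: Right, empty bay, 85 mm right of the middle one; the same axes, origin and behaviour.
- vee_mid (a point): Floor of the lower of two black nylon vees of the middle bay that carry a shaft, 44 mm down the slope from the bay's origin (the upper one: 50 mm up it; each 12 mm long; open between and below them). Put a shaft in with its centre 12 to 20 mm up the slope from the origin, so that it clears bush and upper vee, and ease it down; friction mostly holds it where it is let go. Right bay alike.
- bush_mid (a point): Centre of the face of the middle bay's bronze bush, 62 mm down the slope from the bay's origin, on the axis. Bore 21 mm, 17 mm deep: the chamfered nose enters 8 mm, the square end cannot. The toe bar round it rises 22 mm above the axis, square to the slope. Right bay alike.
- grease_tin: Bystander: red and white grease tin, 69 mm diameter, 61 mm tall, standing at the left in front of the tool box, beside a spray can (192 mm tall, fixed); origin at the centre of its underside.
- angle_grinder: Obstacle, fixed: black angle grinder with a red collar and a yellow disc, at the right near the bench's front edge, lying mostly across the bench, about 370 mm long and up to 120 mm high, clear of the shafts; come to the right-hand shaft from above. Origin near its middle, on the bench.
- release_bearing: Bystander: clutch release bearing on its sleeve with two lugs, 66 x 102 x 42 mm, on the bench in front of the rack, to the right; origin at the centre of its underside.

How it is judged:
On the way:
1. a first shaft is fully home in an empty bay (((x of shaft_a_centre in the frame of bay_mid between -0.004 and 0.0035 m and y of shaft_a_centre in the frame of bay_mid between -0.004 and 0.004 m and z of shaft_a_centre in the frame of bay_mid between -0.004 and 0.004 m and angle between the x axis of shaft_a_centre and the x axis of bay_mid, either way round below 0.06 rad) or (x of shaft_a_centre in the frame of bay_right between -0.004 and 0.0035 m and y of shaft_a_centre in the frame of bay_right between -0.004 and 0.004 m and z of shaft_a_centre in the frame of bay_right between -0.004 and 0.004 m and angle between the x axis of shaft_a_centre and the x axis of bay_right, either way round below 0.06 rad) or (x of shaft_b_centre in the frame of bay_mid between -0.004 and 0.0035 m and y of shaft_b_centre in the frame of bay_mid between -0.004 and 0.004 m and z of shaft_b_centre in the frame of bay_mid between -0.004 and 0.004 m and angle between the x axis of shaft_b_centre and the x axis of bay_mid, either way round below 0.06 rad) or (x of shaft_b_centre in the frame of bay_right between -0.004 and 0.0035 m and y of shaft_b_centre in the frame of bay_right between -0.004 and 0.004 m and z of shaft_b_centre in the frame of bay_right between -0.004 and 0.004 m and angle between the x axis of shaft_b_centre and the x axis of bay_right, either way round below 0.06 rad))), for 0.2 s.
At the end, for the whole second after the job is handed in: The loose shafts lie one in the middle, one in the right bay, chamfered end down and fully home: centre within 3.5 mm of home along the slope (a square end stops 8 mm short), within 4 mm across, axis within 0.06 rad of the bay's; both released and at rest ((((x of shaft_a_centre in the frame of bay_mid between -0.004 and 0.0035 m and y of shaft_a_centre in the frame of bay_mid between -0.004 and 0.004 m and z of shaft_a_centre in the frame of bay_mid between -0.004 and 0.004 m and angle between the x axis of shaft_a_centre and the x axis of bay_mid, either way round below 0.06 rad) and (x of shaft_b_centre in the frame of bay_right between -0.004 and 0.0035 m and y of shaft_b_centre in the frame of bay_right between -0.004 and 0.004 m and z of shaft_b_centre in the frame of bay_right between -0.004 and 0.004 m and angle between the x axis of shaft_b_centre and the x axis of bay_right, either way round below 0.06 rad)) or ((x of shaft_a_centre in the frame of bay_right between -0.004 and 0.0035 m and y of shaft_a_centre in the frame of bay_right between -0.004 and 0.004 m and z of shaft_a_centre in the frame of bay_right between -0.004 and 0.004 m and angle between the x axis of shaft_a_centre and the x axis of bay_right, either way round below 0.06 rad) and (x of shaft_b_centre in the frame of bay_mid between -0.004 and 0.0035 m and y of shaft_b_centre in the frame of bay_mid between -0.004 and 0.004 m and z of shaft_b_centre in the frame of bay_mid between -0.004 and 0.004 m and angle between the x axis of shaft_b_centre and the x axis of bay_mid, either way round below 0.06 rad))) and linear speed of each of shaft_a, shaft_b below 0.02 m/s); the robot touches nothing.
It fails at once if a shaft is forced or dropped into the rack (more than 120 N between them) (contact force between any of shaft_a, shaft_b and rack above 120 N).
It fails at once if the grease tin or the release bearing is moved by more than 30 mm (distance of any of grease_tin, release_bearing from where it was at the start of the episode above 0.03 m).
It also fails if it takes over 72 s, if anything falls off the work surface, if the arm or the gripper's body presses on something with over 40 N, if the wrist force passes 120 N, or if a joint passes its speed limit or range.

## Working session

There is one attempt and no reset: what is moved stays moved. The work goes in short steps, Python scripts to look and compute and a shell command to move; the robot and the scene stay as the last step left them, time stands still between calls to the robot, and variables do not carry over. Pictures are saved under pics/ and viewed, at most 10 in all, crops included, and the job is handed in when it is done.

```bash
mkdir -p pics
python3 - <<'E'
from plant import env,get_image
import cv2,numpy as np
for n in ["scene","top"]:
    g=get_image(n); np.savez(n,**{k:v for k,v in g.items()})
    cv2.imwrite(f"pics/{n}.png",g["pixels"][:,:,::-1]); print(n,g["intrinsics"].tolist(),g["k1"],g["R"].tolist(),g["t"].tolist())
print(env.state())
E
```

```text
scene [[388.7955256990697, 0.0, 251.4159538590236], [0.0, 388.7955256990697, 194.28993059704536], [0.0, 0.0, 1.0]] 0.04370962734035924 [[0.9063161471565097, -0.4225898407761787, -0.0029778979404612043], [-0.21578914760026235, -0.4567150241601926, -0.8630448600648211], [0.36335393926766796, 0.7828340904553903, -0.5051185025709802]] [-0.5202091246413775, 0.12690039323201693, 1.3101996253543908]
top [[397.853939236896, 0.0, 256.02099491243354], [0.0, 397.853939236896, 190.4989619443782], [0.0, 0.0, 1.0]] -0.061899196842387545 [[-0.013740236322329565, -0.9998244248119528, -0.012740700736394219], [-0.9977508799113244, 0.014545561724171319, -0.06543399934519271], [0.06560783140742339, 0.011812966755906129, -0.9977755590684906]] [-0.15658508868075724, 0.5063003298269766, 1.3549734974200054]
{'time_s': 0.1, 'qpos': array([ 1.04388954e+00,  2.45759788e-01,  1.55888439e+00,  6.66736957e-06,
        1.33872423e+00, -1.74088725e-01]), 'qvel': array([ 0.00133208, -0.00216969, -0.00318197,  0.00020172,  0.00040447,
       -0.00162829]), 'effort': array([ 9.53082745e-04, -4.30667353e+01, -3.27131796e+01, -1.23790991e-05,
        2.77481791e-03, -7.26347515e-07]), 'ee_pos': array([0.22433241, 0.60952519, 0.23028473]), 'eef_rot': array([-3.07913163e-04,  1.75496163e-01,  9.84479715e-01, -8.32783521e-04]), 'force': array([0.44463304, 0.72268198, 0.00354002]), 'torque': array([0.01434325, 0.00572255, 0.01167336]), 'gripper_force': 0.0, 'width': 0.08537258911783961}
```

View pics/scene.png

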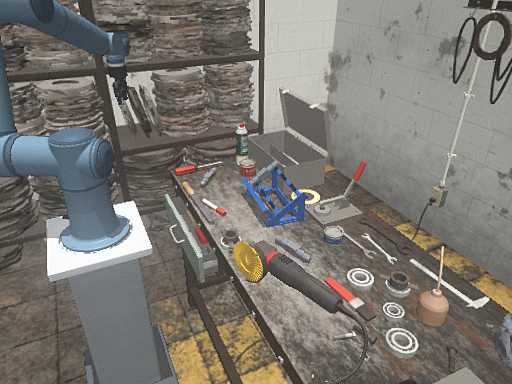

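View pics/top.png

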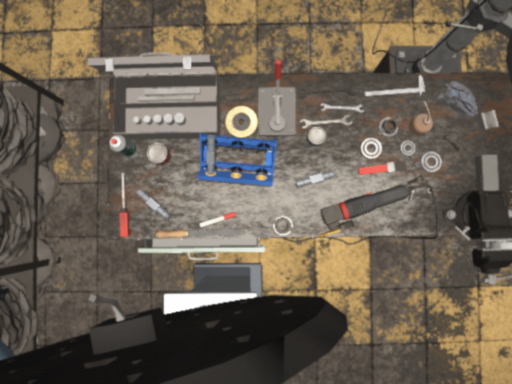

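The scene image shows the rack at about (275,195) and the shafts at (208,177) and (293,249). In the top view the shafts are at (152,204) and (315,179), the rack spans (200-277, 133-185), and the release bearing is at (283,226).

```bash
cat > h.py <<'E'
import numpy as np,cv2
from scipy.spatial.transform import Rotation as Ro
def und(g,uv):
    K=np.array(g["intrinsics"]);p=(np.atleast_2d(uv).astype(float)-K[:2,2])/[K[0,0],K[1,1]]
    s=p.copy()
    for _ in range(10): s=p/(1+float(g["k1"])*(s**2).sum(1,keepdims=True))
    return np.c_[s,np.ones(len(s))]
def cam(g,st=None):
    "returns camera->world R,t"
    if "R" in g: R=np.array(g["R"]).T; return R,-R@np.array(g["t"])
    q=st["eef_rot"];Rt=Ro.from_quat([q[1],q[2],q[3],q[0]]).as_matrix();T=np.array(g["T_tool_cam"])
    return Rt@T[:3,:3],Rt@T[:3,3]+st["ee_pos"]
def plane(g,uv,z,st=None):
    R,t=cam(g,st);d=und(g,uv)@R.T
    return t+d*((z-t[2])/d[:,2])[:,None]
def cloud(g,st=None):
    h,w=g["depth"].shape;v,u=np.mgrid[:h,:w];R,t=cam(g,st)
    return ((und(g,np.c_[u.ravel(),v.ravel()])*g["depth"].reshape(-1,1))@R.T+t).reshape(h,w,3)
def proj(g,X,st=None):
    R,t=cam(g,st);c=(np.atleast_2d(X)-t)@R;s=c[:,:2]/c[:,2:];s=s*(1+float(g["k1"])*(s**2).sum(1,keepdims=True))
    K=np.array(g["intrinsics"]);return s*[K[0,0],K[1,1]]+K[:2,2]
def tool(st):
    q=st["eef_rot"];return Ro.from_quat([q[1],q[2],q[3],q[0]])
def togo(st,p,R):
    "shift in tool axes to TCP p, and rotvec in tool axes to R (shift first)"
    T=tool(st);R=Ro.from_matrix(R)
    return T.inv().apply(np.array(p)-st["ee_pos"]),(T.inv()*R).as_rotvec()
E
python3 - <<'E'
from h import *
g=dict(np.load("top.npz")); C=cloud(g)
print("bench z",[np.round(C[v,u],4).tolist() for u,v in [(180,215),(340,150),(290,205)]])
for n,(u0,u1,v0,v1) in dict(L=(130,176,184,224),R=(290,340,168,190)).items():
    P=C[v0:v1,u0:u1].reshape(-1,3);D=P[(P[:,2]>0.012)&(P[:,2]<.05)]
    m=D[:,:2].mean(0);w,V=np.linalg.eigh(np.cov((D[:,:2]-m).T));s=(D[:,:2]-m)@V[:,1]
    print(n,len(D),m,D[:,2].max(),V[:,1],np.degrees(np.arctan2(V[1,1],V[0,1])),s.min(),s.max())
hsv=cv2.cvtColor(g["pixels"],cv2.COLOR_RGB2HSV);M=cv2.inRange(hsv,(105,130,50),(125,255,255));M[:120]=0;M[200:]=0;M[:,:190]=0;M[:,290:]=0
P=C[M>0];print("rack",P.min(0),P.max(0))
for lo,hi in [(.11,.2),(.0,.06)]:
    Q=P[(P[:,2]>lo)&(P[:,2]<hi)];r=cv2.minAreaRect(Q[:,:2].astype(np.float32));print(lo,r,Q[:,2].mean())
cv2.imwrite("pics/topc.png",cv2.resize(g["pixels"][115:245,110:350,::-1],None,fx=3.3,fy=3.3,interpolation=cv2.INTER_CUBIC))
s=dict(np.load("scene.npz"));cv2.imwrite("pics/scenec.png",cv2.resize(s["pixels"][140:290,190:350,::-1],None,fx=4,fy=4,interpolation=cv2.INTER_CUBIC))
E
```

```text
bench z [[0.4233, 0.1024, 0.0016], [0.6429, -0.46, 0.0016], [0.4528, -0.2808, 0.001]]
L 297 [0.464273   0.19228744] 0.03609438481652538 [0.6463835  0.76301269] 49.73051487666289 -0.07106087711140793 0.07067201315158474
R 288 [ 0.54256015 -0.36633151] 0.03517251775900676 [-0.26588416  0.96400499] 105.4194962297875 -0.07304405142014528 0.06820235519582066
rack [ 0.41411321 -0.22848158 -0.00177546] [0.68641888 0.02787624 1.38309369]
0.11 ((0.658892035484314, -0.10573378205299377), (0.2447727918624878, 0.029174428433179855), 83.6921157836914) 0.11475200028559847
0.0 ((0.6115857362747192, -0.10011523962020874), (0.25033751130104065, 0.1198606863617897), 84.00436401367188) 0.03324504162247756
```

View pics/topc.png

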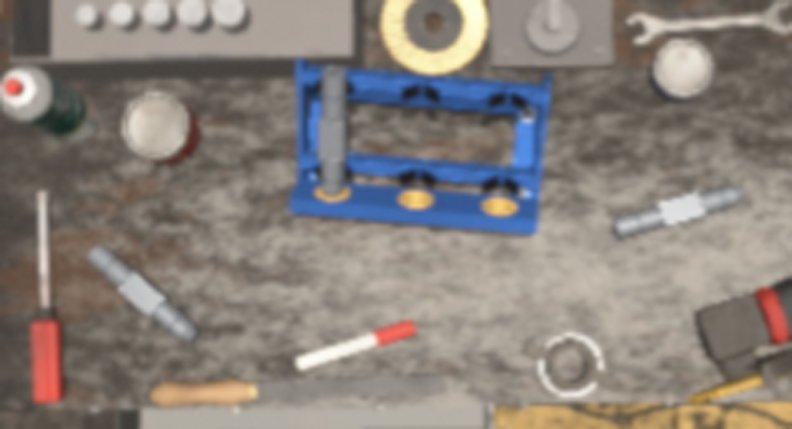

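The crop shows the left shaft around (143,292), the right shaft around (680,210), and bush faces around (415,198) and (498,205). The third bay already holds a shaft. Next I move over the left shaft and look from there.

```bash
python3 -m inch '[[0,-0.0308,-0.0258,0,0,0,0],[0,-0.0308,-0.0258,0,0,0,0],[0,-0.0308,-0.0258,0,0,0,0],[0,-0.0308,-0.0258,0,0,0,0],[0,-0.0308,-0.0258,0,0,0,0],[0,-0.0308,-0.0258,0,0,0,0],[0,-0.0308,-0.0258,0,0,0,0],[0,-0.0308,-0.0258,0,0,0,0]]'
python3 -m inch '[[0,-0.0308,-0.0258,0,0,0,0],[0,-0.0308,-0.0258,0,0,0,0],[0,-0.0308,-0.0258,0,0,0,0],[0,-0.0308,-0.0258,0,0,0,0],[0,0,0,0,0,0,-0.122],[0,0,0,0,0,0,-0.122],[0,0,0,0,0,0,-0.122],[0,0,0,0,0,0,-0.122]]'
python3 -m inch '[[0,0,0,0,0,0,-0.122],[0,0,0,0,0,0,-0.122],[0,0,0,0,0,0,-0.122],[0,0,0,0,0,0,-0.122],[0,0,0,0,0,0,-0.122],[0,0,0,0,0,0,-0.122],[0,0,0,0,0,0,0],[0,0,0,0,0,0,0]]'
cat > look.py <<'E'
import sys
from plant import env,get_image
from h import *
st=env.state();g=get_image("wrist");n=sys.argv[1]
np.savez(n,st_p=st["ee_pos"],st_q=st["eef_rot"],**g)
cv2.imwrite(f"pics/{n}.png",g["pixels"][:,:,::-1]);print(st["time_s"],st["ee_pos"],st["eef_rot"],st["qpos"])
E
cat >> h.py <<'E'
def load(n):
    g=dict(np.load(n+".npz"));return g,dict(ee_pos=g.pop("st_p"),eef_rot=g.pop("st_q"))
E
python3 look.py w1; python3 -c "
from h import *
g,s=load('w1');print(g['T_tool_cam'],g['intrinsics'],g['k1']);print(np.round(cloud(g,s)[::96,::128],3))"
```

```text
time_s: 0.77
ee_pos: [0.3847, 0.3293, 0.231]
eef_rot: [-0.0, 0.175, 0.985, -0.0]
force: [0.5, 0.1, -0.4]
width: 0.0852
gripper_force: 0.0
time_s: 1.43
ee_pos: [0.4643, 0.1912, 0.2308]
eef_rot: [-0.0, -0.07, 0.998, -0.0]
force: [-0.0, 0.5, 0.3]
width: 0.0855
gripper_force: 0.0
time_s: 2.1
ee_pos: [0.4642, 0.1917, 0.2309]
eef_rot: [-0.0, -0.419, 0.908, 0.0]
force: [0.3, -0.7, -0.2]
width: 0.0855
gripper_force: 0.0
2.1 [0.46421934 0.19170635 0.23094911] [-3.09061360e-04 -4.18728641e-01  9.08111348e-01  9.12014231e-05] [ 1.65511222e-01 -1.06856066e-01  1.92931947e+00  1.35810074e-05
  1.31977359e+00 -2.26937826e+00]
[[ 9.04062735e-05 -9.46448892e-01 -3.22853660e-01  8.24718030e-02]
 [ 9.99999901e-01 -5.54310561e-05  4.42519146e-04  6.89224599e-04]
 [-4.36717875e-04 -3.22853668e-01  9.46448793e-01 -1.42860016e-01]
 [ 0.00000000e+00  0.00000000e+00  0.00000000e+00  1.00000000e+00]] [[333.48009888   0.         256.16394424]
 [  0.         333.48009888 190.56778277]
 [  0.           0.           1.        ]] 0.0269314652577112
[[[ 0.554 -0.083  0.001]
  [ 0.46  -0.005  0.001]
  [ 0.366  0.078  0.017]
  [-0.033  0.218 -0.8  ]]

 [[ 0.63  -0.031  0.001]
  [ 0.528  0.056  0.   ]
  [ 0.422  0.144  0.022]
  [ 0.301  0.254 -0.07 ]]

 [[ 0.691  0.043  0.037]
  [ 0.609  0.13   0.001]
  [ 0.489  0.221  0.024]
  [ 0.379  0.326  0.001]]

 [[ 0.804  0.114  0.023]
  [ 0.492  0.154  0.271]
  [ 0.581  0.33  -0.001]
  [ 0.422  0.214  0.271]]]
```

View pics/w1.png

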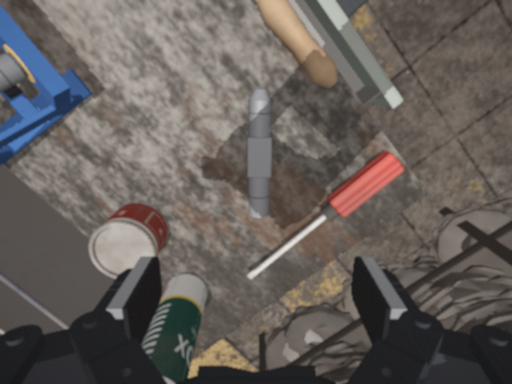

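The picture shows the shaft upright at (260,152), with its rounded or narrowed end at the top (260,95) and the other end at (258,213). The tin is at (127,240).

```bash
cat > shaft.py <<'E'
import sys
from h import *
n=sys.argv[1];g,s=load(n);C=cloud(g,s);u0,u1,v0,v1=map(int,sys.argv[2:6])
S=C[v0:v1,u0:u1].reshape(-1,3);D=S[(S[:,2]>.008)&(S[:,2]<.05)]
m=D[:,:2].mean(0);w,V=np.linalg.eigh(np.cov((D[:,:2]-m).T));a=V[:,1]*np.sign(V[0,1]);b=np.array([-a[1],a[0]])
q=(D[:,:2]-m)@np.c_[a,b]
print("ext",q.min(0),q.max(0),"zmax",np.percentile(D[:,2],98))
for lo in np.arange(-.08,.08,.008):
    k=(q[:,0]>lo)&(q[:,0]<lo+.008)
    if k.sum()>3:print(round(lo*1e3),k.sum(),"w",np.round(np.percentile(q[k,1],[2,98])*1e3,1),"z",np.round(np.percentile(D[k,2],95)*1e3,1))
c=m+a*(q[:,0].min()+q[:,0].max())/2
kk=abs(q[:,0])<.018;ln=D[kk];print("centre",c,"yaw",np.degrees(np.arctan2(a[1],a[0])))
cv2.imwrite(f"pics/{n}z.png",cv2.resize(g["pixels"][v0:v1,u0:u1,::-1],None,fx=4,fy=4,interpolation=cv2.INTER_CUBIC))
E
python3 shaft.py w1 232 290 80 225
```

```text
ext [-0.06651515 -0.01230183] [0.07283548 0.01284981] zmax 0.027338545721382234
-72 39 w [-6.1  6.5] z 20.7
-64 160 w [-10.    9.6] z 24.7
-56 186 w [-11.   11.9] z 25.6
-48 174 w [-11.   10.9] z 25.4
-40 173 w [-11.1  11.1] z 25.6
-32 161 w [-11.1  11.2] z 25.5
-24 188 w [-12.   11.6] z 27.2
-16 189 w [-12.   12.1] z 27.3
-8 170 w [-12.1  12.3] z 27.5
0 186 w [-12.1  12.4] z 27.4
8 169 w [-12.1  12.6] z 27.3
16 165 w [-12.2  12.7] z 27.4
24 126 w [-11.3  11.1] z 25.8
32 145 w [-11.3  11.2] z 25.6
40 141 w [-11.4  11.3] z 25.7
48 140 w [-11.4  11.5] z 25.4
56 138 w [-11.4  11.6] z 25.6
64 134 w [-11.4  11.8] z 25.4
72 15 w [-11.1   7.8] z 25.2
centre [0.46030868 0.19379695] yaw 49.303180411186915
```

The depth profile shows the cone at the −x/−y end of the left shaft. Before grasping I'll look at the rack with empty fingers.

```bash
python3 -m inch '[[0,0.0258,-0.0313,-0.0088,0,0,0],[0,0.0258,-0.0313,-0.0088,0,0,0],[0,0.0258,-0.0313,-0.0088,0,0,0],[0,0.0258,-0.0313,-0.0088,0,0,0],[0,0.0258,-0.0313,-0.0088,0,0,0],[0,0.0258,-0.0313,-0.0088,0,0,0],[0,0.0258,-0.0313,-0.0088,0,0,0],[0,0.0258,-0.0313,-0.0088,0,0,0]]' >/dev/null
python3 -m inch '[[0,0,0,0,0,0,0.12],[0,0,0,0,0,0,0.12],[0,0,0,0,0,0,0.12],[0,0,0,0,0,0,0.12],[0,0,0,0,0,0,0.12],[0,0,0,0,0,0,0.12],[0,0,0,0,0,0,0.12],[0,0,0,0,0,0,0.12]]' >/dev/null
python3 -m inch '[[0,0,0,0,0,0,0],[0,0,0,0,0,0,0],[0,0,0,0,0,0,0]]'
python3 look.py w2
```

```text
time_s: 3.73
ee_pos: [0.5335, -0.0917, 0.3015]
eef_rot: [-0.004, 0.074, 0.997, -0.016]
force: [-0.3, -0.9, 0.8]
width: 0.0856
gripper_force: 0.0
3.7333 [ 0.53352572 -0.09168479  0.30146961] [-0.00436124  0.07365524  0.99714667 -0.01595012] [-0.36387044 -0.05952722  1.75609212 -0.0333301   1.44432871 -1.78300979]
```

View pics/w2.png

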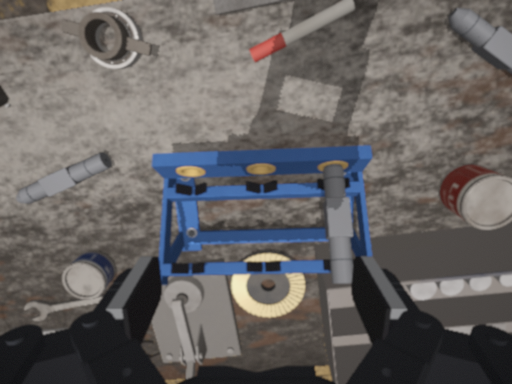

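The wrist view shows the bushes at about (190,171), (261,169) and (333,165), and the racked shaft from (333,170) to (342,280). The other loose shaft is at (65,178).

```bash
cat > rack.py <<'E'
from h import *
from scipy.optimize import least_squares
g,s=load("w2");C=cloud(g,s);s35,c35=np.sin(np.radians(35)),np.cos(np.radians(35))
px=g["pixels"];hsv=cv2.cvtColor(px,cv2.COLOR_RGB2HSV)
B=cv2.inRange(hsv,(105,120,40),(125,255,255));B[:,:150]=0;B[:,375:]=0;B[:140]=0
# upper back bar / toe bar lines: yaw
for v0,v1 in [(150,172),(262,273),(183,198)]:
    P=C[v0:v1,180:360][B[v0:v1,180:360]>0];P=P[(P[:,2]>.02)&(P[:,2]<.2)]
    f=np.polyfit(P[:,1],P[:,0],1);r=P[:,0]-np.polyval(f,P[:,1]);k=abs(r)<.02;f=np.polyfit(P[k,1],P[k,0],1);print("bar yaw deg",-np.degrees(np.arctan(f[0])),P[k].mean(0))
# fixed shaft cylinder: radius 12 round parts
def fit(mask_pts):
    def res(p):
        a=np.array([np.cos(p[2])*np.cos(p[3]),np.sin(p[2])*np.cos(p[3]),np.sin(p[3])]);o=np.array([p[0],p[1],0.13])
        d=mask_pts-o;return np.linalg.norm(d-np.outer(d@a,a),axis=1)-.012
    r=least_squares(res,[.68,0.,-.1,.61],loss="soft_l1",f_scale=.001);return r.x,np.std(res(r.x))
gray=(hsv[:,:,1]<60)
reg=np.zeros_like(gray)
cv_=[(325,350,170,190),(328,356,236,282)]
pts=[]
for u0,u1,v0,v1 in cv_:
    P=C[v0:v1,u0:u1].reshape(-1,3)[gray[v0:v1,u0:u1].ravel()];pts.append(P[(P[:,2]>.04)&(P[:,2]<.2)])
P=np.vstack(pts);print(len(P));p,sd=fit(P)
a=np.array([np.cos(p[2])*np.cos(p[3]),np.sin(p[2])*np.cos(p[3]),np.sin(p[3])]);o=np.array([p[0],p[1],.13])
print("axis yaw,pitch",np.degrees(p[2:]),"sd",sd)
d=P-o;k=np.linalg.norm(d-np.outer(d@a,a),axis=1)<.014
up=pts[1];t=(P[k]-o)@a;print("extent along",t.min(),t.max(), "top end->centre",o+a*(np.percentile(t,99.7)-.07))
# bushes
O=cv2.inRange(hsv,(10,90,90),(30,255,255))
n,l,stt,cen=cv2.connectedComponentsWithStats(O[150:185,160:365])
for i in range(1,n):
    if stt[i,4]>40:
        v,u=np.where(l==i);Q=C[v+150,u+160];print("bush",cen[i]+[160,150],stt[i,4],Q.mean(0),np.median(Q,0))
E
python3 rack.py; python3 shaft.py w2 10 118 145 210
```

```text
bar yaw deg -7.391954888044543 [ 0.53975988 -0.08382566  0.0689571 ]
bar yaw deg -6.859814455538384 [ 0.65642495 -0.10825725  0.10654087]
bar yaw deg -6.707043596882529 [ 0.58333379 -0.091533    0.05239833]
1493
axis yaw,pitch [-6.05582632 34.94676175] sd 0.009606229613745833
extent along -0.11972226601532607 0.004585805631008839 top end->centre [ 0.61123931 -0.01634886  0.09250723]
bush [332.74311927 164.14678899] 109 [ 0.55640455 -0.0121039   0.06547719] [ 0.5556947 -0.0122627  0.0668055]
bush [260.64888889 168.53777778] 225 [ 0.55175282 -0.09592718  0.05870572] [ 0.5534659  -0.096125    0.05330188]
bush [190.23188406 171.06280193] 207 [ 0.54370813 -0.18091762  0.05639926] [ 0.5445536  -0.18169572  0.05313303]
ext [-0.06147606 -0.01278063] [0.07907658 0.01314705] zmax 0.027282887745945526
-64 159 w [-10.9  10.8] z 24.9
-56 106 w [-10.8  11.5] z 25.6
-48 99 w [-11.   11.4] z 25.5
-40 105 w [-11.4  11.6] z 25.3
-32 109 w [-11.6  11.7] z 25.2
-24 98 w [-11.4  11.5] z 25.1
-16 148 w [-12.2  12.3] z 27.0
-8 110 w [-12.2  12.4] z 27.4
0 112 w [-11.6  12.3] z 27.6
8 113 w [-11.9  12.5] z 27.1
16 111 w [-12.2  12.4] z 27.5
24 97 w [-12.   12.6] z 27.2
32 69 w [-9.5 10. ] z 25.4
40 98 w [-11.1  11.6] z 25.1
48 100 w [-11.4  11.3] z 25.8
56 86 w [-10.8  10.9] z 25.3
64 70 w [-10.2  11.3] z 25.2
72 24 w [-6.7  5.4] z 22.4
centre [ 0.54091298 -0.3688324 ] yaw -74.57565070943946
```

Rack found: yaw −6.3°, middle bay home near (0.602, −0.101, 0.093), right bay near (0.593, −0.185). The right shaft's cone is at its −y end. Next is the left shaft.

```bash
cat > go.py <<'E'
import sys
from plant import env
from h import *
x,y,z,ps,ti=map(float,sys.argv[1:6]);st=env.state()
a=np.radians(ps);Y=np.array([np.cos(a),np.sin(a),0]);Z=np.array([0,0,-1.]);X=np.cross(Y,Z)
R=(Ro.from_matrix(np.c_[X,Y,Z])*Ro.from_rotvec([0,np.radians(ti),0]))
T=tool(st);d=np.array([x,y,z])-st["ee_pos"]
print("t",st["time_s"],"pos",np.round(st["ee_pos"],4),"F",np.round(st["force"],1),"w",round(st["width"],4),"q6",round(st["qpos"][5],2))
print("shift now-axes",np.round(T.inv().apply(d),4),"n",round(np.linalg.norm(d),4),"| turn",np.round((T.inv()*R).as_rotvec(),4),"| shift target-axes",np.round(R.inv().apply(d),4))
E
python3 go.py 0.460 0.1938 0.23 139.3 0
```

```text
t 3.7833 pos [ 0.5336 -0.0917  0.3015] F [-0.6 -0.1  0.2] w 0.0851 q6 -1.78
shift now-axes [0.1144 0.2738 0.0634] n 0.3034 | turn [-0.0265 -0.0221 -1.0081] | shift target-axes [-0.1685  0.242   0.0715]
```

```bash
python3 -m inch '[[0,0.0143,0.0342,0.0079,0,0,0],[0,0.0143,0.0342,0.0079,0,0,0],[0,0.0143,0.0342,0.0079,0,0,0],[0,0.0143,0.0342,0.0079,0,0,0],[0,0.0143,0.0342,0.0079,0,0,0],[0,0.0143,0.0342,0.0079,0,0,0],[0,0.0143,0.0342,0.0079,0,0,0],[0,0.0143,0.0342,0.0079,0,0,0]]' >/dev/null
python3 -m inch '[[0,0,0,0,-0.0027,-0.0022,-0.1008],[0,0,0,0,-0.0027,-0.0022,-0.1008],[0,0,0,0,-0.0027,-0.0022,-0.1008],[0,0,0,0,-0.0027,-0.0022,-0.1008],[0,0,0,0,-0.0027,-0.0022,-0.1008],[0,0,0,0,-0.0027,-0.0022,-0.1008],[0,0,0,0,-0.0027,-0.0022,-0.1008],[0,0,0,0,-0.0027,-0.0022,-0.1008]]'>/dev/null
python3 -m inch '[[0,0,0,0,-0.0027,-0.0022,-0.1008],[0,0,0,0,-0.0027,-0.0022,-0.1008],[0,0,0,0,0,0,0]]'>/dev/null
python3 go.py 0.460 0.1938 0.05 139.3 0
```

```text
t 5.3667 pos [0.4604 0.1937 0.2302] F [0.8 0.3 0.9] w 0.0853 q6 -2.26
shift now-axes [0.0002 0.0003 0.1802] n 0.1802 | turn [0.0003 0.0003 0.0009] | shift target-axes [0.0002 0.0003 0.1802]
```

```bash
python3 -m inch '[[0,0,0,0.035,0,0,0],[0,0,0,0.035,0,0,0],[0,0,0,0.035,0,0,0],[0,0,0,0.035,0,0,0],[0,0,0,0.03,0,0,0],[0,0,0,0.03,0,0,0],[0,0,0,0.02,0,0,0],[0,0,0,0.009,0,0,0]]'
python3 -m inch '[[0,0,0,0.005,0,0,0],[255,0,0,0,0,0,0],[255,0,0,0,0,0,0],[255,0,0,0,0,0,0],[255,0,0,0,0,0,0],[255,0,0,0,0,0,0],[255,0,0,0,0,0,0]]'
python3 go.py 0.460 0.1938 0.22 139.3 0
```

```text
time_s: 6.03
ee_pos: [0.458, 0.1934, -0.0019]
eef_rot: [-0.003, -0.416, 0.91, 0.001]
force: [0.0, -0.6, 0.2]
width: 0.0853
gripper_force: 0.0
time_s: 6.62
ee_pos: [0.4632, 0.1948, -0.0]
eef_rot: [0.003, -0.416, 0.909, -0.0]
force: [-4.3, 1.8, 17.7]
width: 0.0251
gripper_force: 65.8
t 6.6167 pos [ 0.4632  0.1948 -0.    ] F [-4.3  1.8 17.7] w 0.0251 q6 -2.26
shift now-axes [ 0.0018  0.0012 -0.22  ] n 0.22 | turn [-0.0022  0.0046 -0.0018] | shift target-axes [ 0.0028  0.0017 -0.22  ]
```

```bash
python3 -m inch '[[255,0,0,-0.01,0,0,0],[255,0,0,-0.03,0,0,0],[255,0,0,-0.04,0,0,0],[255,0,0,-0.04,0,0,0],[255,0,0,-0.04,0,0,0],[255,0,0,-0.04,0,0,0],[255,0,0,-0.04,0,0,0],[255,0,0,0,0,0,0]]'
cat > bay.py <<'E'
import sys,subprocess
from h import *
# bay(0 mid,1 right) x z(along bay axes, shaft centre) ; ox = shaft centre offset along tool x, oz behind TCP ; sgn +1: tool y=+rack y
b,x,z,ox,oz,sg=float(sys.argv[1]),*map(float,sys.argv[2:7]);yaw=-6.3
dy=float(sys.argv[7]) if len(sys.argv)>7 else 0
a=np.radians(yaw);Y=np.array([-np.sin(a),np.cos(a),0]);h=np.array([np.cos(a),np.sin(a),0]);s,c=np.sin(np.radians(35)),np.cos(np.radians(35))
bx=h*c+[0,0,s];bz=-h*s+[0,0,c];o=np.array([.6019,-.1008,.093])-.085*b*Y+dy*Y
t=o+bx*x+bz*z-bz*oz+sg*bx*ox
print("tcp",t.round(4));subprocess.run(["python3","go.py",*map(str,t),str(yaw+90*sg),str(-35*sg)])
E
python3 bay.py 0 0.016 0.08 0.0027 0.013 1
```

```text
time_s: 7.28
ee_pos: [0.4644, 0.1945, 0.2461]
eef_rot: [0.008, -0.416, 0.909, -0.002]
force: [1.4, -0.1, -4.2]
width: 0.0252
gripper_force: 60.7
t 7.2833 pos [0.4644 0.1945 0.2461] F [ 1.4 -0.1 -4.2] w 0.0252 q6 -2.26
shift now-axes [ 0.1481 -0.277   0.0884] n 0.3263 | turn [ 0.2923 -0.5446  0.9379] | shift target-axes [-0.0694 -0.2785  0.1554]
tcp [ 0.5789 -0.0983  0.1586]
```

```bash
python3 -m inch '[[255,0,0,0,0.0292,-0.0545,0.0938],[255,0,0,0,0.0292,-0.0545,0.0938],[255,0,0,0,0.0292,-0.0545,0.0938],[255,0,0,0,0.0292,-0.0545,0.0938],[255,0,0,0,0.0292,-0.0545,0.0938],[255,0,0,0,0.0292,-0.0545,0.0938],[255,0,0,0,0.0292,-0.0545,0.0938],[255,0,0,0,0.0292,-0.0545,0.0938]]'>/dev/null
python3 -m inch '[[255,0,0,0,0.0292,-0.0545,0.0938],[255,0,0,0,0.0292,-0.0545,0.0938],[255,0,0,0,0,0,0]]' >/dev/null
python3 bay.py 0 0.016 0.14 0.0027 0.013 1
```

```text
t 8.2 pos [0.457  0.1938 0.2323] F [-1.2  0.6 -5.1] w 0.0248 q6 -1.01
shift now-axes [-0.0841 -0.2768  0.0876] n 0.3023 | turn [-0.0046 -0.0225  0.0039] | shift target-axes [-0.0832 -0.2769  0.0882]
tcp [ 0.5447 -0.0945  0.2078]
```

```bash
python3 -m inch '[[255,-0.0104,-0.0346,0.011,-0.0005,-0.0028,0.0005],[255,-0.0104,-0.0346,0.011,-0.0005,-0.0028,0.0005],[255,-0.0104,-0.0346,0.011,-0.0005,-0.0028,0.0005],[255,-0.0104,-0.0346,0.011,-0.0005,-0.0028,0.0005],[255,-0.0104,-0.0346,0.011,-0.0005,-0.0028,0.0005],[255,-0.0104,-0.0346,0.011,-0.0005,-0.0028,0.0005],[255,-0.0104,-0.0346,0.011,-0.0005,-0.0028,0.0005],[255,-0.0104,-0.0346,0.011,-0.0005,-0.0028,0.0005]]'>/dev/null
python3 -m inch '[[255,0,0,0,0,0,0],[255,0,0,0,0,0,0]]' 
python3 bay.py 0 0.016 0.06 0.0027 0.013 1; python3 look.py w3
```

```text
time_s: 9.03
ee_pos: [0.5473, -0.0966, 0.2104]
eef_rot: [0.301, 0.053, 0.952, -0.016]
force: [0.7, 0.2, -5.5]
width: 0.0245
gripper_force: 61.9
t 9.0333 pos [ 0.5473 -0.0966  0.2104] F [ 0.7  0.2 -5.5] w 0.0245 q6 -2.15
shift now-axes [0.0041 0.0018 0.0806] n 0.0807 | turn [ 0.0003  0.0024 -0.0012] | shift target-axes [0.0039 0.0018 0.0806]
tcp [ 0.5903 -0.0995  0.1422]
9.0333 [ 0.54732996 -0.09658708  0.21044504] [ 0.30143248  0.05290017  0.95188015 -0.01625426] [-0.47623909 -0.28221176  2.2052572   0.3407788   0.66580526 -2.14556212]
```

View pics/w3.png

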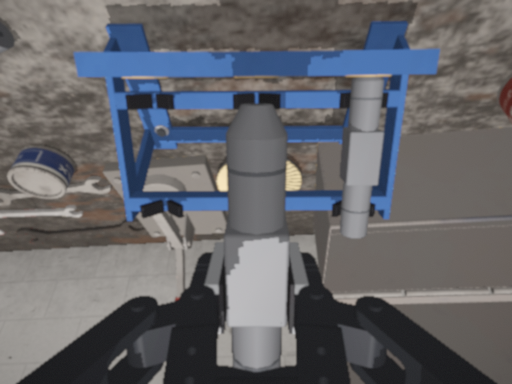

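The chamfered end of the held shaft points down the slope, with its tip at about (257,108). The seat edge is at about (257,235). I'll measure the held offset from depth in tool axes.

Run:
```python
from h import *
g,s=load("w3");R,t=np.array(g["T_tool_cam"])[:3,:3],np.array(g["T_tool_cam"])[:3,3]
h,w=g["depth"].shape;v,u=np.mgrid[:h,:w]
T=((und(g,np.c_[u.ravel(),v.ravel()])*g["depth"].reshape(-1,1))@R.T+t).reshape(h,w,3)
for vv in list(range(100,115,2))+list(range(120,240,20))+list(range(226,246,2))+[260,290,310,320,324,328,332,340,355]: 
    q=T[vv,257];k=T[vv,215:300];k=k[(k[:,2]<.01)];print(vv,q.round(4),(k[:,1].min().round(4),k[:,1].max().round(4)) if len(k) else "",g["pixels"][vv,257])
C=cloud(g,s)
# recheck fixed shaft in this view
```

```text
100 [0.0645 0.0018 0.1503]  [ 68 105 161]
102 [0.063  0.0018 0.1485] (np.float64(0.001), np.float64(0.001)) [ 67  99 150]
104 [ 0.0735  0.0013 -0.0139] (np.float64(-0.0044), np.float64(0.0067)) [69 75 89]
106 [ 0.0733  0.0013 -0.0201] (np.float64(-0.005), np.float64(0.0073)) [97 96 98]
108 [ 0.0726  0.0013 -0.0202] (np.float64(-0.0054), np.float64(0.0077)) [105 104 107]
110 [ 0.072   0.0013 -0.0209] (np.float64(-0.0058), np.float64(0.0082)) [105 105 107]
112 [ 0.0713  0.0013 -0.0207] (np.float64(-0.0062), np.float64(0.0084)) [105 105 107]
114 [ 0.0707  0.0013 -0.022 ] (np.float64(-0.0065), np.float64(0.0089)) [106 106 108]
120 [ 0.0685  0.0013 -0.0214] (np.float64(-0.0078), np.float64(0.0101)) [106 105 108]
140 [ 0.0622  0.0013 -0.026 ] (np.float64(-0.0107), np.float64(0.0132)) [112 112 115]
160 [ 0.0548  0.0013 -0.0255] (np.float64(-0.0104), np.float64(0.0127)) [114 114 116]
180 [ 0.0474  0.0013 -0.0259] (np.float64(-0.0108), np.float64(0.0131)) [114 113 116]
200 [ 0.0397  0.0013 -0.0261] (np.float64(-0.0105), np.float64(0.013)) [114 114 116]
220 [ 0.0311  0.0014 -0.0252] (np.float6
[... 973 characters left out ...]
[185 185 187]
290 [-0.      0.0014 -0.0257] (np.float64(-0.0142), np.float64(0.0166)) [185 184 187]
310 [-0.009   0.0014 -0.0269] (np.float64(-0.013), np.float64(0.0153)) [184 183 186]
320 [-0.0145  0.0014 -0.0262] (np.float64(-0.0134), np.float64(0.0153)) [184 184 186]
324 [-0.0168  0.0014 -0.026 ] (np.float64(-0.0134), np.float64(0.0152)) [183 183 185]
328 [-0.0197  0.0014 -0.025 ] (np.float64(-0.0135), np.float64(0.0155)) [162 162 165]
332 [-0.0214  0.0014 -0.0255] (np.float64(-0.0138), np.float64(0.0156)) [163 163 166]
340 [-0.0257  0.0014 -0.0255] (np.float64(-0.0134), np.float64(0.0154)) [163 163 166]
355 [-0.0347  0.0014 -0.0247] (np.float64(-0.0128), np.float64(0.0148)) [162 162 165]
```

Run:
```python
from h import *
from scipy.optimize import least_squares
g,s=load("w3");C=cloud(g,s);T=tool(s).inv().apply((C-s["ee_pos"]).reshape(-1,3)).reshape(C.shape)
sat=cv2.cvtColor(g["pixels"],cv2.COLOR_RGB2HSV)[:,:,1]
def fit(regs,zr,x0):
    P=np.vstack([T[v0:v1,u0:u1].reshape(-1,3)[sat[v0:v1,u0:u1].ravel()<50] for u0,u1,v0,v1 in regs]);P=P[(P[:,2]>zr[0])&(P[:,2]<zr[1])]
    P=P[abs(P[:,1]-x0[0])<.02]
    f=lambda p:np.hypot(P[:,1]-p[0]-p[1]*P[:,0],P[:,2]-p[2]-p[3]*P[:,0])/1-.012
    r=least_squares(f,[x0[0],0,x0[1],0],loss="soft_l1",f_scale=.0005);print(len(P),r.x.round(4),abs(f(r.x)).mean(),P.min(0).round(4),P.max(0).round(4))
fit([(225,290,150,225)],(-.05,0),(0,-.013))
fit([(345,385,82,122),(335,372,188,238)],(.08,.2),(.085,.13))
```

```text
4312 [ 0.0013 -0.002  -0.0128 -0.0086] 0.00039906921273199494 [ 0.0239 -0.0117 -0.0272] [ 0.0587  0.0142 -0.0042]
2922 [ 0.0866 -0.0089  0.1282 -0.0052] 0.001336066755284973 [-0.0572  0.0701  0.1134] [0.0792 0.1027 0.1933]
```

Run:
```python
from h import *
g,s=load("w3");C=cloud(g,s);T=tool(s).inv().apply((C-s["ee_pos"]).reshape(-1,3)).reshape(C.shape)
for v in list(range(118,134,2))+list(range(176,194,2))+list(range(228,246,2)):
    u=round(366-(v-100)*.1);print(v,u,g["pixels"][v,u-3:u+3].mean().round(),T[v,u].round(4))
```

```text
118 364 154.0 [0.0532 0.0832 0.1164]
120 364 154.0 [0.0516 0.0837 0.1173]
122 364 154.0 [0.0503 0.0835 0.1162]
124 364 155.0 [0.0486 0.084  0.1172]
126 363 154.0 [0.0472 0.0832 0.1167]
128 363 153.0 [0.0455 0.0836 0.1174]
130 363 134.0 [0.0442 0.0834 0.1163]
132 363 132.0 [0.0431 0.0827 0.1137]
176 358 164.0 [0.0075 0.083  0.1155]
178 358 164.0 [0.0061 0.0829 0.1147]
180 358 164.0 [0.0046 0.0829 0.114 ]
182 358 164.0 [0.0028 0.0832 0.1145]
184 358 162.0 [0.0008 0.0837 0.1155]
186 357 157.0 [-0.0011  0.0831  0.1159]
188 357 157.0 [-0.0033  0.0838  0.1174]
190 357 158.0 [-0.0045  0.0835  0.116 ]
192 357 158.0 [-0.0063  0.0837  0.116 ]
228 353 157.0 [-0.0392  0.0838  0.1171]
230 353 157.0 [-0.0406  0.0837  0.1162]
232 353 157.0 [-0.0431  0.0842  0.1174]
234 353 157.0 [-0.0444  0.084   0.1162]
236 352 155.0 [-0.0465  0.0834  0.1165]
238 352 125.0 [-0.155   0.1505  0.3267]
240 352 105.0 [-0.1577  0.1503  0.3252]
242 352 106.0 [-0.1593  0.1495  0.3217]
244 352 106.0 [-0.1616  0.1491  0.3195]
```

The offsets agree: 20 mm up the slope, 0.3 mm across. Lowering now.

```bash
python3 -m inch '[[255,0.002,0.0003,0.025,0,0,0],[255,0.002,0,0.035,0,0.002,0],[255,0,0,0.03,0,0,0],[255,0,0,0.02,0,0,0],[255,0,0,0.012,0,0,0],[255,0,0,0.006,0,0,0],[255,0,0,0,0,0,0],[255,0,0,0,0,0,0]]'
python3 bay.py 0 0.016 0.0 0.0025 0.013 1 -0.0015
```

```text
time_s: 9.75
ee_pos: [0.6181, -0.1008, 0.1051]
eef_rot: [0.302, 0.051, 0.952, -0.016]
force: [0.1, -0.9, -4.2]
width: 0.025
gripper_force: 61.7
t 9.75 pos [ 0.6181 -0.1008  0.1051] F [ 0.1 -0.9 -4.2] w 0.025 q6 -2.25
shift now-axes [ 0.0017 -0.0033  0.0136] n 0.0141 | turn [0.0019 0.0035 0.0014] | shift target-axes [ 0.0016 -0.0033  0.0137]
tcp [ 0.6242 -0.1048  0.093 ]
```

```bash
python3 -m inch '[[255,0.001,-0.0033,0.004,0.001,0.0035,0.001],[255,0,0,0,0,0,0],[255,0,0,0,0,0,0]]'
python3 bay.py 0 0.016 0.0 0.0025 0.013 1 -0.0015
```

```text
time_s: 10.0
ee_pos: [0.6194, -0.1054, 0.1017]
eef_rot: [0.301, 0.053, 0.952, -0.017]
force: [0.1, 0.5, -4.2]
width: 0.0249
gripper_force: 61.8
t 10.0 pos [ 0.6194 -0.1054  0.1017] F [ 0.1  0.5 -4.2] w 0.0249 q6 -2.25
shift now-axes [0.0012 0.0012 0.0099] n 0.01 | turn [-0.0005  0.0012 -0.0012] | shift target-axes [0.0012 0.0012 0.0099]
tcp [ 0.6242 -0.1048  0.093 ]
```

```bash
python3 -m inch '[[255,0,0.0008,0.003,0,0,0],[255,0,0,0.003,0,0,0],[255,0,0,0.002,0,0,0],[255,0,0,0,0,0,0],[255,0,0,0,0,0,0]]'
python3 bay.py 0 0.016 0.0 0.0025 0.013 1 -0.0015
python3 -m inch '[[255,0,0,0.001,0,0,0],[255,0,0,0.001,0,0,0],[255,0,0,0,0,0,0]]'
python3 bay.py 0 0.016 0.0 0.0025 0.013 1 -0.0015
```

```text
time_s: 10.42
ee_pos: [0.6239, -0.1048, 0.0941]
eef_rot: [0.3, 0.053, 0.952, -0.016]
force: [0.4, -0.5, -4.9]
width: 0.0249
gripper_force: 61.9
t 10.4167 pos [ 0.6239 -0.1048  0.0941] F [ 0.4 -0.5 -4.9] w 0.0249 q6 -2.26
shift now-axes [0.0004 0.0001 0.0011] n 0.0012 | turn [ 0.     -0.0003 -0.0014] | shift target-axes [0.0004 0.0001 0.0011]
tcp [ 0.6242 -0.1048  0.093 ]
time_s: 10.67
ee_pos: [0.6252, -0.1048, 0.093]
eef_rot: [0.3, 0.053, 0.952, -0.016]
force: [-3.5, 1.3, -0.7]
width: 0.025
gripper_force: 62.7
t 10.6667 pos [ 0.6252 -0.1048  0.093 ] F [-3.5  1.3 -0.7] w 0.025 q6 -2.26
shift now-axes [ 0.0008 -0.0001 -0.0005] n 0.001 | turn [ 0.0003  0.0002 -0.001 ] | shift target-axes [ 0.0008 -0.0001 -0.0005]
tcp [ 0.6242 -0.1048  0.093 ]
```

Touching the vees now; sliding down the slope.

```bash
python3 -m inch '[[255,0.003,0,0,0,0,0],[255,0.003,0,0,0,0,0],[255,0.002,0,0,0,0,0],[255,0.0015,0,0,0,0,0],[255,0.0015,0,0,0,0,0],[255,0,0,0,0,0,0]]'
python3 -m inch '[[255,0.001,0,0,0,0,0],[255,0.001,0,0,0,0,0],[255,0.001,0,0,0,0,0],[255,0.001,0,0,0,0,0],[255,0,0,0,0,0,0]]'
python3 bay.py 0 0.0 0.0 0.0025 0.013 1 -0.0015
```

```text
time_s: 11.17
ee_pos: [0.6162, -0.1039, 0.0867]
eef_rot: [0.301, 0.053, 0.952, -0.016]
force: [-1.0, 2.1, -0.6]
width: 0.0247
gripper_force: 62.4
time_s: 11.58
ee_pos: [0.6134, -0.1038, 0.0847]
eef_rot: [0.301, 0.053, 0.952, -0.017]
force: [2.6, 4.3, 0.7]
width: 0.0246
gripper_force: 62.4
t 11.5833 pos [ 0.6134 -0.1038  0.0847] F [2.6 4.3 0.7] w 0.0246 q6 -2.31
shift now-axes [ 0.0024  0.0002 -0.0005] n 0.0024 | turn [-0.0005  0.0015 -0.0012] | shift target-axes [ 0.0024  0.0002 -0.0005]
tcp [ 0.6112 -0.1033  0.0838]
```

Already past the square-end stop, so the nose has entered. Pressing gently on to the end.

```bash
python3 -m inch '[[255,0.001,0.0004,0,0,0,0],[255,0.001,0,0,0,0,0],[255,0.0005,0,0,0,0,0],[255,0,0,0,0,0,0]]'
python3 -m inch '[[255,0.0006,0,0,0,0,0],[255,0.0006,0,0,0,0,0],[255,0,0,0,0,0,0]]'
python3 bay.py 0 0.0 0.0 0.0025 0.013 1 -0.0015
```

```text
time_s: 11.92
ee_pos: [0.6129, -0.1039, 0.0847]
eef_rot: [0.303, 0.054, 0.951, -0.017]
force: [9.0, 2.9, -0.9]
width: 0.0252
gripper_force: 61.6
time_s: 12.17
ee_pos: [0.6128, -0.1041, 0.0849]
eef_rot: [0.304, 0.054, 0.951, -0.017]
force: [11.7, 4.9, -1.5]
width: 0.0247
gripper_force: 61.4
t 12.1667 pos [ 0.6128 -0.1041  0.0849] F [11.7  4.9 -1.5] w 0.0247 q6 -2.31
shift now-axes [ 0.002   0.0006 -0.0001] n 0.0021 | turn [-0.0026  0.0072 -0.003 ] | shift target-axes [ 0.002   0.0006 -0.0001]
tcp [ 0.6112 -0.1033  0.0838]
```

```bash
python3 -m inch '[[110,0,0,0,0,0,0],[110,0,0,0,0,0,0],[110,0,0,0,0,0,0],[110,0,0,0,0,0,0]]'
python3 -m inch '[[110,0,0,-0.01,0,0,0],[110,0,0,-0.03,0,0,0],[110,0,0,-0.03,0,0,0],[110,0,0,-0.03,0,0,0],[110,0,0,-0.03,0,0,0],[110,0,0,-0.02,0,0,0],[110,0,0,0,0,0,0]]'
python3 look.py w4
```

```text
time_s: 12.5
ee_pos: [0.6094, -0.1031, 0.0816]
eef_rot: [0.3, 0.053, 0.952, -0.016]
force: [-0.1, 0.4, -0.3]
width: 0.0487
gripper_force: 0.0
time_s: 13.08
ee_pos: [0.5248, -0.0943, 0.2093]
eef_rot: [0.304, 0.053, 0.951, -0.018]
force: [0.8, -0.9, 0.1]
width: 0.0484
gripper_force: 0.0
13.0833 [ 0.52477516 -0.09425271  0.20925023] [ 0.30360692  0.05297927  0.95115028 -0.01814335] [-0.49729216 -0.35325496  2.2618357   0.35053839  0.68024625 -2.168166  ]
```

View pics/w4.png

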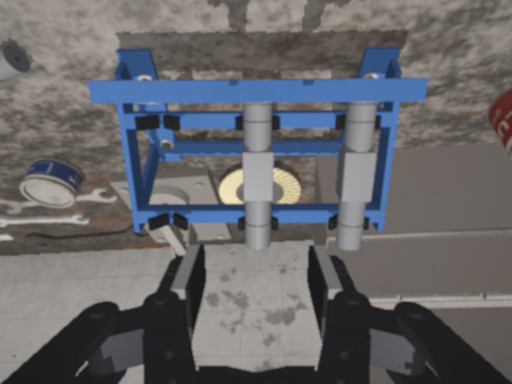

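Both shafts in the rack end at the same height, (258,248) and (349,249), so it looks home. I'll compare them numerically and plan the move to the second shaft.

```bash
python3 - <<'E'
from h import *
g,s=load("w4");C=cloud(g,s);T=tool(s).inv().apply((C-s["ee_pos"]).reshape(-1,3)).reshape(C.shape)
for us in [(250,266),(341,357)]:
    P=T[140:256,us[0]:us[1]].reshape(-1,3);P=P[(P[:,2]>.1)&(P[:,2]<.145)];print("end",np.percentile(P[:,0],[0,.3,1]).round(4))
for n,b in (("mid",(244,274,205,250)),("midlow",(244,272,105,150)),("fix",(335,365,205,250)),("fixlow",(345,377,105,150))):
    P=T[b[2]:b[3],b[0]:b[1]].reshape(-1,3);P=P[(P[:,2]>.1)&(P[:,2]<.145)];print(n,np.percentile(P[:,1],[2,98]).mean().round(4),np.percentile(P[:,2],5).round(4),np.median(P[:,0]).round(4))
E
python3 go.py 0.541 -0.3685 0.23 15.4 0
```

```text
end [-0.067  -0.0661 -0.0654]
end [-0.067  -0.0663 -0.0654]
mid 0.003 0.1284 -0.0442
midlow 0.0022 0.1276 0.0447
fix 0.0867 0.1277 -0.044
fixlow 0.0879 0.1268 0.0451
t 13.1333 pos [ 0.5247 -0.0941  0.2072] F [0.3 0.6 0. ] w 0.0486 q6 -2.17
shift now-axes [-0.0512 -0.2709  0.0087] n 0.2759 | turn [0.3646 0.5411 1.1508] | shift target-axes [-0.2689 -0.0572 -0.0228]
```

The shaft is home to within 0.1 mm of the fixed one. On to the right shaft.

```bash
python3 -m inch '[[0,-0.0064,-0.0338,0.0011,0,0,0],[0,-0.0064,-0.0338,0.0011,0,0,0],[0,-0.0064,-0.0338,0.0011,0,0,0],[0,-0.0064,-0.0338,0.0011,0,0,0],[0,-0.0064,-0.0338,0.0011,0,0,0],[0,-0.0064,-0.0338,0.0011,0,0,0],[0,-0.0064,-0.0338,0.0011,0,0,0],[0,-0.0064,-0.0338,0.0011,0,0,0]]'>/dev/null
python3 -m inch '[[0,0,0,0,0.0304,0.0451,0.0959],[0,0,0,0,0.0304,0.0451,0.0959],[0,0,0,0,0.0304,0.0451,0.0959],[0,0,0,0,0.0304,0.0451,0.0959],[0,0,0,0,0.0304,0.0451,0.0959],[0,0,0,0,0.0304,0.0451,0.0959]]'>/dev/null
python3 -m inch '[[0,0,0,0,0.0304,0.0451,0.0959],[0,0,0,0,0.0304,0.0451,0.0959],[0,0,0,0,0.0304,0.0451,0.0959],[0,0,0,0,0.0304,0.0451,0.0959],[0,0,0,0,0.0304,0.0451,0.0959],[0,0,0,0,0.0304,0.0451,0.0959],[0,0,0,0,0,0,0]]'>/dev/null
python3 go.py 0.541 -0.3695 0.23 15.4 0;python3 look.py w5
```

```text
t 14.8833 pos [ 0.5417 -0.3679  0.224 ] F [-0.8 -0.2  0.6] w 0.0852 q6 -1.04
shift now-axes [-0.0013 -0.0012 -0.006 ] n 0.0063 | turn [-0.0057 -0.0069 -0.0005] | shift target-axes [-0.0014 -0.0012 -0.006 ]
14.8833 [ 0.54174942 -0.36786082  0.22396726] [-4.45987067e-03  6.06183891e-01  7.95311998e-01 -1.63443050e-04] [-7.68778412e-01  2.67337502e-01  1.54480567e+00 -1.40833269e-03
  1.33826963e+00 -1.03672181e+00]
```

View pics/w5.png

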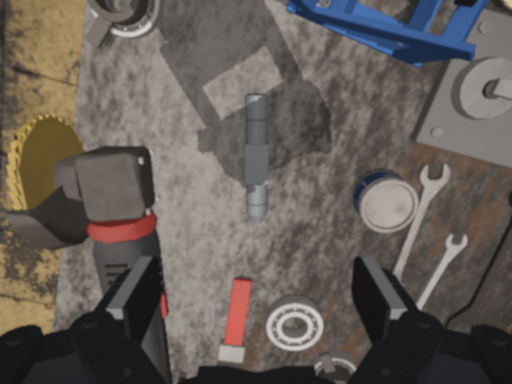

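The second shaft spans (256,95)–(257,218) and the grinder head is at (115,185), well clear of the fingers.

```bash
python3 shaft.py w5 236 280 85 228
```

```text
ext [-0.06233087 -0.01309362] [0.07701483 0.01291761] zmax 0.02733143668063167
-64 168 w [-11.7  11.8] z 25.5
-56 204 w [-11.8  11.8] z 25.6
-48 192 w [-11.9  11.9] z 25.4
-40 179 w [-10.9  10.8] z 25.6
-32 172 w [-11.   10.9] z 25.8
-24 165 w [-11.2  10.9] z 25.7
-16 200 w [-12.1  12.8] z 27.4
-8 195 w [-12.1  12.9] z 27.3
0 176 w [-12.2  11.9] z 27.4
8 180 w [-12.3  11.9] z 27.3
16 171 w [-12.5  12. ] z 27.2
24 143 w [-12.5  12. ] z 27.4
32 153 w [-10.9  11.3] z 25.6
40 142 w [-10.9  11.3] z 25.7
48 140 w [-11.   11.4] z 25.5
56 138 w [-11.2  11.4] z 25.5
64 99 w [-10.1  10.3] z 25.3
72 36 w [-7.1  6.9] z 21.9
centre [ 0.54169504 -0.36936747] yaw -74.37331388623797
```

```bash
python3 -m inch '[[0,-0.0008,-0.0017,-0.0005,-0.0057,-0.0069,-0.002],[0,0,0,0,0,0,0]]' >/dev/null; python3 go.py 0.5405 -0.3697 0.03 15.6 0
python3 -m inch '[[0,0,0,0.03,0,0,0],[0,0,0,0.035,0,0,0],[0,0,0,0.035,0,0,0],[0,0,0,0.035,0,0,0],[0,0,0,0.03,0,0,0],[0,0,0,0.02,0,0,0],[0,0,0,0.008,0,0,0],[0,0,0,0,0,0,0]]'
python3 go.py 0.5405 -0.3697 0.001 15.6 0
```

```text
t 15.1 pos [ 0.5391 -0.3684  0.2263] F [0.  0.1 0.4] w 0.0853 q6 -1.05
shift now-axes [-0.0011  0.0007  0.1963] n 0.1963 | turn [0.0018 0.0029 0.0008] | shift target-axes [-0.0016  0.001   0.1963]
time_s: 15.77
ee_pos: [0.5386, -0.3678, 0.032]
eef_rot: [-0.0, 0.605, 0.796, 0.0]
force: [-0.3, -0.5, 0.2]
width: 0.0854
gripper_force: 0.0
t 15.7667 pos [ 0.5386 -0.3678  0.032 ] F [-0.3 -0.5  0.2] w 0.0854 q6 -1.04
shift now-axes [-0.0024  0.0013  0.031 ] n 0.0311 | turn [-0.0001 -0.0004 -0.0002] | shift target-axes [-0.0023  0.0013  0.031 ]
```

```bash
python3 -m inch '[[0,-0.0023,0.0013,0.016,0,0,0],[0,0,0,0.01,0,0,0],[0,0,0,0.004,0,0,0],[0,0,0,0,0,0,0],[255,0,0,0,0,0,0],[255,0,0,0,0,0,0],[255,0,0,0,0,0,0],[255,0,0,0,0,0,0]]'
python3 -m inch '[[255,0,0,0,0,0,0],[255,0,0,0,0,0,0]]'
python3 -m inch '[[255,0,0,-0.01,0,0,0],[255,0,0,-0.03,0,0,0],[255,0,0,-0.04,0,0,0],[255,0,0,-0.04,0,0,0],[255,0,0,-0.04,0,0,0],[255,0,0,-0.04,0,0,0],[255,0,0,-0.04,0,0,0],[255,0,0,0,0,0,0]]'
python3 bay.py 1 0.018 0.14 0.002 0.012 -1 -0.0015
```

```text
time_s: 16.43
ee_pos: [0.5425, -0.3714, 0.0052]
eef_rot: [0.003, 0.605, 0.796, -0.0]
force: [0.3, 0.5, 0.6]
width: 0.0386
gripper_force: 0.0
time_s: 16.6
ee_pos: [0.5423, -0.3715, 0.0052]
eef_rot: [0.002, 0.605, 0.796, -0.001]
force: [-1.7, -0.4, 3.1]
width: 0.0249
gripper_force: 60.9
time_s: 17.27
ee_pos: [0.5445, -0.3729, 0.255]
eef_rot: [0.01, 0.605, 0.796, -0.001]
force: [2.5, -0.4, -2.3]
width: 0.0249
gripper_force: 60.7
t 17.2667 pos [ 0.5445 -0.3729  0.255 ] F [ 2.5 -0.4 -2.3] w 0.0249 q6 -1.04
shift now-axes [0.1897 0.0397 0.0451] n 0.199 | turn [-0.5708  0.4026  1.89  ] | shift target-axes [-0.0546 -0.1903  0.0203]
tcp [ 0.5325 -0.1802  0.207 ]
```

```bash
python3 -m inch '[[255,0,0,0,-0.0336,0.0237,0.1112],[255,0,0,0,-0.0336,0.0237,0.1112],[255,0,0,0,-0.0336,0.0237,0.1112],[255,0,0,0,-0.0336,0.0237,0.1112],[255,0,0,0,-0.0336,0.0237,0.1112],[255,0,0,0,-0.0336,0.0237,0.1112],[255,0,0,0,-0.0336,0.0237,0.1112],[255,0,0,0,-0.0336,0.0237,0.1112]]'>/dev/null
python3 -m inch '[[255,0,0,0,-0.0336,0.0237,0.1112],[255,0,0,0,-0.0336,0.0237,0.1112],[255,0,0,0,-0.0336,0.0237,0.1112],[255,0,0,0,-0.0336,0.0237,0.1112],[255,0,0,0,-0.0336,0.0237,0.1112],[255,0,0,0,-0.0336,0.0237,0.1112],[255,0,0,0,-0.0336,0.0237,0.1112],[255,0,0,0,-0.0336,0.0237,0.1112]]'>/dev/null
python3 -m inch '[[255,0,0,0,-0.0336,0.0237,0.1112],[255,0,0,0,0,0,0],[255,0,0,0,0,0,0]]'
python3 bay.py 1 0.018 0.14 0.002 0.0078 -1 -0.0015
```

```text
time_s: 18.85
ee_pos: [0.5405, -0.369, 0.2419]
eef_rot: [0.01, 0.955, -0.053, 0.293]
force: [0.1, 1.0, -6.2]
width: 0.025
gripper_force: 60.4
t 18.85 pos [ 0.5405 -0.369   0.2419] F [ 0.1  1.  -6.2] w 0.025 q6 0.47
shift now-axes [-0.0442 -0.1866  0.0107] n 0.192 | turn [-0.0109  0.0165 -0.0044] | shift target-axes [-0.0435 -0.1868  0.0079]
tcp [ 0.5301 -0.1799  0.2105]
```

```bash
python3 -m inch '[[255,-0.0073,-0.0311,0.0015,-0.0018,0.0028,-0.0007],[255,-0.0073,-0.0311,0.0015,-0.0018,0.0028,-0.0007],[255,-0.0073,-0.0311,0.0015,-0.0018,0.0028,-0.0007],[255,-0.0073,-0.0311,0.0015,-0.0018,0.0028,-0.0007],[255,-0.0073,-0.0311,0.0015,-0.0018,0.0028,-0.0007],[255,-0.0073,-0.0311,0.0015,-0.0018,0.0028,-0.0007],[255,0,0,0,0,0,0],[255,0,0,0,0,0,0]]'
python3 bay.py 1 0.018 0.05 0.002 0.0078 -1 -0.0015; python3 look.py w6
python3 - <<'E'
from h import *
g,s=load("w6");C=cloud(g,s);T=tool(s).inv().apply((C-s["ee_pos"]).reshape(-1,3)).reshape(C.shape)
m=(T[:,:,2]<.02)&(T[:,:,2]>-.05)&(abs(T[:,:,1])<.02)&(g["depth"]>0)
print("end x",np.percentile(T[m][:,0],[99,99.9]))
v,u=np.where(m);col=int(np.median(u));print(col)
for vv in range(v.min(),384,3):
    if m[vv,col]:print(vv,T[vv,col].round(4),g["pixels"][vv,col].mean().round())
E
```

```text
time_s: 19.52
ee_pos: [0.5311, -0.1794, 0.2118]
eef_rot: [0.017, 0.952, -0.052, 0.301]
force: [0.7, -0.2, -5.4]
width: 0.0248
gripper_force: 61.4
t 19.5167 pos [ 0.5311 -0.1794  0.2118] F [ 0.7 -0.2 -5.4] w 0.0248 q6 0.73
shift now-axes [-0.0017  0.0006  0.0905] n 0.0905 | turn [ 0.0001 -0.0017  0.0019] | shift target-axes [-0.0016  0.0006  0.0905]
tcp [ 0.5814 -0.1856  0.1367]
19.5167 [ 0.53112335 -0.17936241  0.211799  ] [ 0.01691395  0.95207152 -0.05153245  0.30102848] [-0.67241874 -0.25720287  2.18285402  0.47347317  0.73709464  0.73019548]
end x [0.0705069  0.07064926]
257
108 [ 0.0706 -0.0007  0.0018] 111.0
111 [ 0.0707 -0.0007 -0.0111] 96.0
114 [ 0.0705 -0.0007 -0.0206] 136.0
117 [ 0.0694 -0.0007 -0.0199] 138.0
120 [ 0.0682 -0.0007 -0.019 ] 135.0
123 [ 0.0673 -0.0007 -0.0201] 138.0
126 [ 0.0663 -0.0007 -0.021 ] 138.0
129 [ 0.0652 -0.0007 -0.0205] 138.0
132 [ 0.0639 -0.0007 -0.0195] 138.0
135 [ 0.0629 -0.0007 -0.0204] 138.0
138 [ 0.062  -0.0007 -0.0211] 138.0
141 [ 0.0607 -0.0007 -0.0202] 138.0
144 [ 0.0595 -0.0007 -0.02  ] 138.0
147 [ 0.0584 -0.0007 -0.0199] 138.0
150 [ 0.0576
[... 1939 characters left out ...]
.0154 -0.0007 -0.0202] 135.0
315 [-0.0163 -0.0007 -0.021 ] 134.0
318 [-0.0177 -0.0007 -0.0213] 133.0
321 [-0.0198 -0.0007 -0.0208] 132.0
324 [-0.0217 -0.0007 -0.0204] 125.0
327 [-0.0231 -0.0007 -0.0206] 134.0
330 [-0.0264 -0.0007 -0.0188] 134.0
333 [-0.0266 -0.0007 -0.0204] 121.0
336 [-0.0296 -0.0007 -0.019 ] 93.0
339 [-0.0299 -0.0007 -0.0205] 93.0
342 [-0.0324 -0.0007 -0.0196] 92.0
345 [-0.0334 -0.0007 -0.0203] 93.0
348 [-0.0353 -0.0007 -0.0201] 92.0
351 [-0.037  -0.0006 -0.0202] 92.0
354 [-0.0384 -0.0006 -0.0206] 91.0
357 [-0.0406 -0.0006 -0.02  ] 92.0
360 [-0.0431 -0.0006 -0.0194] 91.0
363 [-0.0438 -0.0006 -0.0204] 85.0
366 [-0.0461 -0.0006 -0.0199] 71.0
369 [-0.0492 -0.0006 -0.0187] 89.0
```

View pics/w6.png

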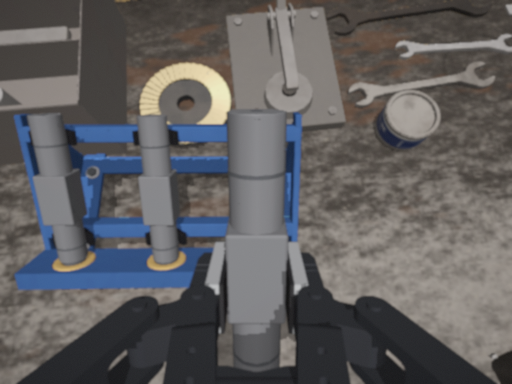

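The held shaft has its square end up the slope at (257,112) and its cone down. The racked middle shaft runs from (154,117) to (165,262). I'll measure the held shaft against the middle one.

```bash
python3 - <<'E'
from h import *
from scipy.optimize import least_squares
g,s=load("w6");C=cloud(g,s);T=tool(s).inv().apply((C-s["ee_pos"]).reshape(-1,3)).reshape(C.shape)
sat=cv2.cvtColor(g["pixels"],cv2.COLOR_RGB2HSV)[:,:,1]
def fit(regs,zr,x0):
    P=np.vstack([T[v0:v1,u0:u1].reshape(-1,3)[sat[v0:v1,u0:u1].ravel()<50] for u0,u1,v0,v1 in regs]);P=P[(P[:,2]>zr[0])&(P[:,2]<zr[1])]
    f=lambda p:np.hypot(P[:,1]-p[0]-p[1]*P[:,0],P[:,2]-p[2]-p[3]*P[:,0])-.012
    r=least_squares(f,[x0[0],0,x0[1],0],loss="soft_l1",f_scale=.0005);print(len(P),r.x.round(4),abs(f(r.x)).mean(),"xmax",np.percentile(P[:,0],[99,99.8]).round(4))
fit([(225,290,110,225)],(-.05,.0),(0,-.008))
fit([(137,172,110,168),(148,182,222,252)],(.11,.145),(-.085,.13))
fit([(28,68,110,168),(50,88,222,252)],(.11,.145),(-.17,.13))
E
python3 bay.py 1 0.0 0.0 0.0005 0.0078 -1 -0.0015
```

```text
6489 [-0.0009  0.0006 -0.0079 -0.0016] 0.0005424514915517687 xmax [0.0706 0.0707]
2500 [-0.086  -0.0048  0.1336  0.0029] 0.0007331443392317437 xmax [0.0532 0.0534]
2837 [-0.1708 -0.0021  0.133   0.0038] 0.0007359626402641661 xmax [0.054  0.0541]
t 19.5667 pos [ 0.5316 -0.1809  0.2128] F [-0.1 -1.5 -5.9] w 0.025 q6 0.73
shift now-axes [-0.0197 -0.0011  0.1409] n 0.1422 | turn [ 0.002  -0.0033  0.0005] | shift target-axes [-0.0192 -0.0008  0.1409]
tcp [ 0.5964 -0.1872  0.0863]
```

```bash
python3 -m inch '[[255,-0.001,-0.0006,0.025,0.001,-0.0016,0],[255,0,0,0.035,0.001,-0.0016,0],[255,0,0,0.03,0,0,0],[255,0,0,0.02,0,0,0],[255,0,0,0.012,0,0,0],[255,0,0,0.006,0,0,0],[255,0,0,0,0,0,0],[255,0,0,0,0,0,0]]'
python3 bay.py 1 0.017 0.0 0.0005 0.0078 -1 -0.0015
```

```text
time_s: 20.23
ee_pos: [0.6044, -0.19, 0.1082]
eef_rot: [0.017, 0.952, -0.054, 0.301]
force: [0.4, -0.7, -4.5]
width: 0.0247
gripper_force: 61.3
t 20.2333 pos [ 0.6044 -0.19    0.1082] F [ 0.4 -0.7 -4.5] w 0.0247 q6 0.63
shift now-axes [-0.0023 -0.0019  0.0132] n 0.0136 | turn [ 0.0017 -0.0014 -0.0022] | shift target-axes [-0.0022 -0.0019  0.0132]
tcp [ 0.6103 -0.1888  0.0961]
```

```bash
python3 -m inch '[[255,-0.0015,-0.0015,0.004,0.0015,-0.001,-0.0015],[255,0,0,0.003,0,0,0],[255,0,0,0,0,0,0],[255,0,0,0,0,0,0],[255,0,0,0,0,0,0]]'
python3 bay.py 1 0.017 0.0 0.0005 0.0078 -1 -0.0015
```

```text
time_s: 20.65
ee_pos: [0.607, -0.1879, 0.1016]
eef_rot: [0.016, 0.952, -0.053, 0.301]
force: [0.5, -0.5, -5.6]
width: 0.0247
gripper_force: 61.5
t 20.65 pos [ 0.607  -0.1879  0.1016] F [ 0.5 -0.5 -5.6] w 0.0247 q6 0.62
shift now-axes [-0.0004  0.0005  0.0064] n 0.0064 | turn [-0.0002 -0.0005 -0.0003] | shift target-axes [-0.0004  0.0005  0.0064]
tcp [ 0.6103 -0.1888  0.0961]
```

```bash
python3 -m inch '[[255,0,0.0005,0.002,0,0,0],[255,0,0,0.002,0,0,0],[255,0,0,0.001,0,0,0],[255,0,0,0,0,0,0],[255,0,0,0,0,0,0]]'
python3 -m inch '[[255,0,0,0.001,0,0,0],[255,0,0,0,0,0,0]]'
python3 -m inch '[[255,0,0,0.001,0,0,0],[255,0,0,0,0,0,0]]'
python3 bay.py 1 0.0 0.0 0.0005 0.0078 -1 -0.0015
```

```text
time_s: 21.07
ee_pos: [0.6098, -0.1885, 0.0969]
eef_rot: [0.016, 0.952, -0.053, 0.3]
force: [0.1, -0.5, -5.2]
width: 0.0248
gripper_force: 61.5
time_s: 21.23
ee_pos: [0.6104, -0.1887, 0.0962]
eef_rot: [0.016, 0.952, -0.053, 0.3]
force: [0.2, 0.4, -5.7]
width: 0.025
gripper_force: 61.5
time_s: 21.4
ee_pos: [0.611, -0.1888, 0.0955]
eef_rot: [0.016, 0.952, -0.053, 0.3]
force: [-0.3, -0.6, -4.9]
width: 0.0248
gripper_force: 61.5
t 21.4 pos [ 0.611  -0.1888  0.0955] F [-0.3 -0.6 -4.9] w 0.0248 q6 0.61
shift now-axes [-0.0172  0.     -0.0009] n 0.0173 | turn [-0.0003 -0.0001 -0.0005] | shift target-axes [-0.0172  0.     -0.0009]
tcp [ 0.5964 -0.1872  0.0863]
```

```bash
python3 -m inch '[[255,0,0,0.0008,0,0,0],[255,-0.002,0,0,0,0,0],[255,-0.002,0,0,0,0,0],[255,-0.002,0,0,0,0,0],[255,0,0,0,0,0,0]]'
python3 -m inch '[[255,-0.0015,0,0,0,0,0],[255,-0.0015,0,0,0,0,0],[255,-0.001,0,0,0,0,0],[255,-0.001,0,0,0,0,0],[255,0,0,0,0,0,0]]'
python3 bay.py 1 0.0 0.0 0.0005 0.0078 -1 -0.0015
python3 -m inch '[[255,-0.001,0,0,0,0,0],[255,-0.001,0,0,0,0,0],[255,-0.001,0,0,0,0,0],[255,0,0,0,0,0,0]]'
python3 bay.py 1 0.0 0.0 0.0005 0.0078 -1 -0.0015
```

```text
time_s: 21.82
ee_pos: [0.6073, -0.1886, 0.0926]
eef_rot: [0.017, 0.952, -0.053, 0.301]
force: [-0.4, 2.6, 3.9]
width: 0.0249
gripper_force: 62.5
time_s: 22.23
ee_pos: [0.6032, -0.1881, 0.0897]
eef_rot: [0.017, 0.952, -0.053, 0.301]
force: [-0.0, 4.0, 6.0]
width: 0.0247
gripper_force: 62.7
t 22.2333 pos [ 0.6032 -0.1881  0.0897] F [-0.  4.  6.] w 0.0247 q6 0.57
shift now-axes [-0.0075 -0.0002 -0.0012] n 0.0076 | turn [ 0.0002 -0.0022 -0.0002] | shift target-axes [-0.0075 -0.0002 -0.0012]
tcp [ 0.5964 -0.1872  0.0863]
time_s: 22.57
ee_pos: [0.6008, -0.1879, 0.088]
eef_rot: [0.017, 0.952, -0.053, 0.301]
force: [1.6, 4.9, 5.8]
width: 0.0243
gripper_force: 62.7
t 22.5667 pos [ 0.6008 -0.1879  0.088 ] F [1.6 4.9 5.8] w 0.0243 q6 0.56
shift now-axes [-0.0045 -0.0002 -0.0012] n 0.0047 | turn [ 0.0002 -0.0022 -0.0002] | shift target-axes [-0.0045 -0.0002 -0.0012]
tcp [ 0.5964 -0.1872  0.0863]
```

```bash
python3 -m inch '[[255,-0.001,-0.0004,-0.0004,0,0,0],[255,-0.001,0,0,0,0,0],[255,-0.0008,0,0,0,0,0],[255,0,0,0,0,0,0]]'
python3 -m inch '[[255,-0.0008,0,0,0,0,0],[255,-0.0008,0,0,0,0,0],[255,0,0,0,0,0,0]]'
python3 -m inch '[[255,-0.0006,0,0,0,0,0],[255,0,0,0,0,0,0]]'
python3 bay.py 1 0.0 0.0 0.0005 0.0078 -1 -0.0015
```

```text
time_s: 22.9
ee_pos: [0.5982, -0.1876, 0.0863]
eef_rot: [0.017, 0.952, -0.053, 0.301]
force: [5.5, 1.9, 0.8]
width: 0.0245
gripper_force: 61.8
time_s: 23.15
ee_pos: [0.598, -0.1878, 0.0864]
eef_rot: [0.017, 0.952, -0.054, 0.302]
force: [8.6, 2.1, 1.1]
width: 0.0245
gripper_force: 61.5
time_s: 23.32
ee_pos: [0.5978, -0.1879, 0.0865]
eef_rot: [0.017, 0.951, -0.054, 0.303]
force: [10.9, 2.3, 1.0]
width: 0.025
gripper_force: 61.4
t 23.3167 pos [ 0.5978 -0.1879  0.0865] F [10.9  2.3  1. ] w 0.025 q6 0.55
shift now-axes [-0.0013 -0.0005 -0.0007] n 0.0016 | turn [ 0.0019 -0.0053 -0.0023] | shift target-axes [-0.0013 -0.0005 -0.0007]
tcp [ 0.5964 -0.1872  0.0863]
```

Stopped at home, and the force is climbing. Release, back off and check.

```bash
python3 -m inch '[[120,0,0,0,0,0,0],[120,0,0,0,0,0,0],[120,0,0,0,0,0,0],[120,0,0,0,0,0,0]]'
python3 -m inch '[[120,0,0,-0.01,0,0,0],[120,0,0,-0.03,0,0,0],[120,0,0,-0.03,0,0,0],[120,0,0,-0.03,0,0,0],[120,0,0,-0.03,0,0,0],[120,0,0,-0.02,0,0,0],[120,0,0,0,0,0,0],[120,0,0,0,0,0,0]]'
python3 look.py w7
```

```text
time_s: 23.65
ee_pos: [0.5949, -0.1865, 0.0833]
eef_rot: [0.016, 0.952, -0.053, 0.3]
force: [0.6, 0.5, -0.6]
width: 0.0452
gripper_force: 0.0
time_s: 24.32
ee_pos: [0.5101, -0.1777, 0.2078]
eef_rot: [0.017, 0.952, -0.053, 0.301]
force: [0.2, -0.6, -0.2]
width: 0.0453
gripper_force: 0.0
24.3167 [ 0.51012452 -0.17769931  0.20784655] [ 0.01703867  0.95199467 -0.05280164  0.30104456] [-0.70251422 -0.31203228  2.23278567  0.48685986  0.75369983  0.69961913]
```

View pics/w7.png

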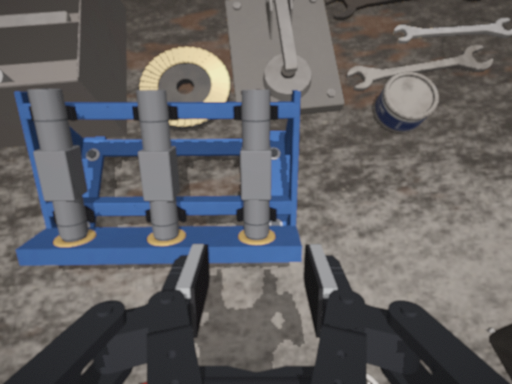

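All three shafts sit alike, with upper ends at (46,92), (153,93) and (256,93). One numeric check, then I hand in.

Run:
```python
from h import *
g,s=load("w7");C=cloud(g,s);T=tool(s).inv().apply((C-s["ee_pos"]).reshape(-1,3)).reshape(C.shape)
for n,us in dict(fix=(36,58),mid=(146,162),right=(249,264)).items():
    P=T[80:200,us[0]:us[1]].reshape(-1,3);P=P[(P[:,2]>.1)&(P[:,2]<.145)];print(n,np.percentile(P[:,0],[99,99.7,100]).round(4))
for n,u0 in (("mid",136),("right",238)):
  for v0,v1 in ((94,100),(128,142),(208,225)):
    P=T[v0:v1,u0:u0+50].reshape(-1,3);P=P[(P[:,2]>.1)&(P[:,2]<.135)&(abs(P[:,1]-(0 if n=="right" else -.085))<.018)];print(n,v0,np.percentile(P[:,1],[3,97]).round(4),np.percentile(P[:,2],5).round(4))
from plant import order,env
print(env.state()["force"])
if 1: print(order.finish_job())
```

```text
fix [0.0723 0.0728 0.0729]
mid [0.0718 0.0722 0.0725]
right [0.0724 0.0731 0.0731]
mid 94 [-0.0945 -0.0777] 0.1295
mid 128 [-0.0956 -0.0778] 0.1297
mid 208 [-0.095  -0.0761] 0.1296
right 94 [-0.01    0.0068] 0.1302
right 128 [-0.0097  0.0071] 0.1302
right 208 [-0.0093  0.0078] 0.1302
[-1.41242918 -0.14793461 -0.00296759]
the job is handed in; nothing more can be done
None
```

Both loose shafts are racked chamfered end down in the middle and right bays, released, with their upper ends within about 1 mm of the fixed shaft's along the slope; I handed the job in at about 24 s, and the hand-in returned no verdict.

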